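# Reset the hob's tripped breaker and shut its cover

## Robot

A 7-joint arm with a two-finger parallel gripper is mounted at the origin on the work surface. World frame = base frame: x ahead of the robot, y to its left, z up, the work surface at z = 0. Lengths are in m, angles in rad, forces in N, time in s.
With the tool pointing down it reaches from about 0.425 to 0.975 m from the base axis. Payload 16.7 kg.
Tool frame: the origin (TCP) lies midway between the tips of the shut fingers; the grasp point (between the pads) lies 19 mm behind it; z points along the fingers, y is the line along which they close (so a half turn about z gives the same grasp; the last joint's range is limited). The gripper opens to 85 mm and grips with 20 to 120 N. Pads are 22 mm wide; open, the fingers measure 114 mm over their backs; the gripper's body (76 mm by 85 mm) begins 54 mm behind the grasp point. The pads swing forward as they close: fully open they stand 13 mm farther back than shut.
Start: joints at [-1.256, 0.426, 0.074, 1.606, -0.034, 1.111, -0.067], TCP at [0.302, 0.604, 0.231] pointing down, gripper open.
Joint ranges: [-2.85, 2.85], [-0.5, 2.14], [-1.23, 1.37], [0.21, 2.46], [-1.02, 4.16], [0.16, 2.05], [-2.73, 2.73]. Speed limits (rad/s): [1.89, 1.89, 2.39, 2.39, 3.01, 3.01, 3.01].

## Interface

Orientations are given as [roll, pitch, yaw] about the fixed x, y, z axes, in that order (R = Rz(yaw) Ry(pitch) Rx(roll)).
In Python, from plant import env gives the robot as it stands.
- The arm moves only by the tool send_rows, never from a script. Its argument "deltas" is a list of rows, each a list of 3 entries, a list of its own where there are three numbers: the gripper command: -1 is shut, 1 is fully open, values between are in proportion, then the shift along the tool's x, y, z scaled (see below), then the turn, a rotation vector about the tool's x, y, z scaled (see below). In form: [[grip, [tx, ty, tz], [wx, wy, wz]], ...]. A call has exactly 5 rows; each row shifts and turns the commanded pose from where the row before left it, along the tool's axes as they then stand; what a row does not reach is not made up. The controller multiplies each number of a shift by 0.02 m and each number of a turn by 4 degrees. A row lasts 1/12 s, in which the tool goes at most 41.7 mm and 7.16 degrees, less where a joint would pass 70% of its speed; a pose out of reach is approached as far as the arm can. A call with a number of a shift or a turn outside -1 to 1 is refused whole. A call with a gripper value outside its range is refused whole. The fingers move at their own pace and stop on an object; "squeeze" is the grip in N (left out, the last holds). Time passes only in rows, so rows that do not move let the fingers close, or fill a call up. It gives the time, the measured TCP pose, the force, the opening and the grip force at its end, in the units of the state.
- env.state(): the state, without advancing time (a new reading comes with each control period).
- env.capture(name): name is "side" or "top"; returns a dict with "image" (420x560x3 uint8, red, green, blue), "intrinsics" (3x3 intrinsics, pixels), "camera_from_world" (4x4, takes a point from world to camera coordinates). Camera axes: x right, y down, z forward; pixel columns grow to the right and rows downward; lengths in m; the calibration is good to about 2 mm. A picture is of the moment at which its call begins. There is no depth.
- env.sign_off(): hands the job in; it is judged then, once.
Trained networks look in the newest picture that a camera, given by its name, has taken for a name from the list of things; names that differ only in an ending like _2 or _b are one class to them, and where a whole thing is asked for, a point or a joint stands for the part that bears it (a point fixed in the world has none). Each returns a list of dicts, best first, with "confidence" (0 to 1); they miss things now and then, are a little off and sometimes report something else, mostly with a low value. They report only what shows in the picture. A call takes as long as a camera call.
- env.look_for(name, camera): "at" ([x, y, z] in m, in world coordinates, good to about 4 mm: the middle of the surface that is visible of it).
- env.masks_of(name, camera): "mask" (420x560 bool, what is visible of it).
The state is a dict: "time": time; "q": joint angles; "dq": joint speeds; "effort": joint torques, N m; "position": TCP position; "orientation": TCP orientation; "wrist_force": force on the tool from outside, world axes, zero at the start; "ft_torque": the same for the moment, N m; "finger_gap": finger opening in m; "grip_force": force on a finger pad.
Only numpy, scipy, OpenCV 4.12 (cv2) and the standard library are available. Lean on these libraries where they do the work, as an engineer would, in place of code of your own. Each camera call takes 0.05 s, during which the arm holds its last target. There are 200 camera calls.

## Task

One of the two breakers in the counter box has tripped: its handle stands midway. Reset it: push the handle all the way back to OFF, feeling for the click and the stop, then throw it to ON so that it stays, never pressing or pinching it with more than 18 N. Then push the splash cover fully shut, leaving the other breaker on and the things beside the box where they are.

Things in the scene. Friction and masses are not known exactly. Their poses are not given: they have to be found in the camera images.
- breaker_box: Low light-grey box fixed on the counter, 190 (x) x 200 (y) x 70 mm high, with two breakers side by side on its top under one clear hinged splash cover; sockets on the side facing the robot. Origin: centre of its underside. Its x axis points from the breakers' OFF side (near the robot) to their ON side, z up; turned by up to 0.3 rad.
- breaker: The tripped breaker: black case 136 (x) x 78 (y) mm, 19 mm above the box's top, white handle in its middle; ring mark on the OFF side, bar mark on the ON side. Origin: centre of the case at the box's top (70 mm above the counter), axes as the box's. It is the left or right one, 44 mm off the box's middle, like the other but with its handle about midway.
- handle (a joint): Tilt of the tripped handle in rad: 0 upright, + leans to the breaker's +x (ON stop 0.42), - to its -x (OFF). While tripped a spring brings it back to within 0.13 of 0 from either side, slowly over the last part. Pushed towards OFF it resists more and more (up to 4 to 10 N at 50 mm from the pivot) until it clicks: the push drops, it jumps on to its OFF stop and stays there.
- handle_pivot (a point): Pivot of the tripped handle, 73 mm above the counter, mid breaker; y is the hinge, x turns with the handle. The click lies unseen anywhere from -0.18 to -0.60 rad, the firm OFF stop 0.03 to 0.08 beyond it (-0.25 to -0.65): feel for it. After the click it can be thrown: 4 to 9 N, over centre near 0, then it snaps to ON and stays. Short of the click, it never stays ON.
- handle_tip (a point): Middle of the tripped handle's free end, 72 mm from the pivot. White bar 12 mm thick (x), 24 mm wide (y), free from 21 to 72 mm from the pivot; below that a round shield of 21 mm radius about the pivot. More than 18 N between gripper and handle breaks it, a pinch included: best pushed slowly with closed fingers, from its +x side for OFF and its -x side for ON.
- handle2 (a joint): Tilt of the other breaker's handle in rad, same shape and directions, at 0.42 (ON); it must stay on.
- handle2_tip (a point): Middle of the free end of the other breaker's handle.
- cover (a joint): Opening of the splash cover in rad: 0 shut, starts at 1.70 to 1.95 (its limit). Stiff hinge (0.3 N m), stays at any angle: push it all the way down. Hinge along the box's x at its left (+y) edge; it shuts over the breakers towards -y. Clear hood with grey edges, 186 mm along the hinge, 196 mm from hinge to free edge, 88 mm deep, flat closed top, 350 g, small tab on the free edge.
- cover_hinge (a point): Middle of the cover's hinge line, 71 mm above the counter. Axes turn with the cover: when shut they are the box's; its -y points from the hinge to the free edge, its z to the hood's flat top.
- cover_edge (a point): Middle of the free edge of the hood's flat top: 196 mm from the hinge along the cover's -y and 88 mm along its z. When shut it is the highest edge, 159 mm above the counter.
- chopsticks: Pair of square dark wooden cooking chopsticks, 240 mm long, 6 mm thick, lying together at the right of the box. Origin midway, on the counter. Bystander.
- sauce_dish: Small white ceramic dish, 88 mm across, 30 mm high, at the right of the box. Origin: centre of its underside. Bystander.
- teacup: Blue ceramic cup without handle, 72 mm across, 75 mm high, at the right of the box. Origin: centre of its underside. Bystander.

How it is judged:
On the way, in this order (a step that is already met when the one before it is completed fails the run):
1. the tripped handle is pushed back to OFF (value of joint handle below -0.22 rad), for 0.2 s.
2. the handle is thrown to ON (value of joint handle above 0.36 rad), for 0.2 s.
At the end, for the whole second after the job is handed in: The tripped breaker's handle stays at ON (above 0.36 rad), the other breaker is still ON (above 0.36 rad), the splash cover is shut (under 0.06 rad) and each bystander lies within 40 mm of where it started (value of joint each of handle, handle2 above 0.36 rad and value of joint cover below 0.06 rad and distance of each of chopsticks, sauce_dish, teacup from where it was at the start of the episode below 0.04 m); the robot touches nothing.
It fails at once if the handle is forced: more than 18 N between the gripper and the handle (contact force between any of the fingers, the arm and handle above 18 N).
It fails at once if the other breaker is switched off (value of joint handle2 below 0.25 rad).
It also fails if it takes over 64 s, if anything falls off the work surface, if the arm or the gripper's body presses on something with over 40 N, if the wrist force passes 120 N, or if a joint passes its speed limit or range.

## Working session

There is one attempt and no reset: what is moved stays moved. The work goes in short steps, Python scripts to look and compute and a tool call to move; the robot and the scene stay as the last step left them, time stands still between calls to the robot, and variables do not carry over. Pictures are saved under pics/ and viewed, at most 11 in all, crops included, and the job is handed in when it is done.

Besides the shell and the picture viewer there is one more tool, called after ">>>" as name([rows], argument=value, ...), one row to a line, values as JSON. send_rows: Moves the arm, as the interface text tells. Its arguments: {"type":"object","properties":{"deltas":{"type":"array","items":{"type":"array"}},"squeeze":{"type":"number"}},"required":["deltas"]}

```bash
mkdir -p pics; python3 - <<'E'
from plant import env
import cv2,numpy as np
s=env.state();print(s)
for c in("side","top"):
    d=env.capture(c);cv2.imwrite(f"pics/{c}0.png",d["image"][:,:,::-1])
    print(c,np.round(d["camera_from_world"],3).tolist(),np.round(d["intrinsics"],1).tolist())
    for n in["breaker_box","breaker","handle_tip","handle2_tip","handle","handle2","handle_pivot","cover_hinge","cover_edge","chopsticks","sauce_dish","teacup"]:
        try: print(n,[(np.round(r["at"],3).tolist(),round(r["confidence"],2)) for r in env.look_for(n,c)][:3])
        except Exception as e: print(n,e)
E
```

```text
{'time': 0.0, 'q': array([-1.25654467,  0.42673932,  0.0738756 ,  1.60659207, -0.03409983,
        1.11078615, -0.06707872]), 'dq': array([-3.78157919e-04,  1.22737511e-04, -1.99921934e-03,  1.09583228e-04,
        3.96118242e-04, -7.82551429e-05, -3.42357162e-04]), 'effort': array([-1.08286484e-03, -9.49853539e+01,  3.75989914e+00, -4.63538897e+01,
        1.89202797e-02,  9.87880630e-03,  1.06271207e-05]), 'position': array([0.3017945 , 0.60333453, 0.23061304]), 'orientation': array([-3.14033223e+00,  1.04387950e-04,  2.67780872e+00]), 'wrist_force': array([ 0.05318344, -0.22220249,  0.23539469]), 'ft_torque': array([-0.0428919 , -0.00447263,  0.00627943]), 'grip_force': 0.0, 'finger_gap': 0.08546590869141904}
side [[0.988, -0.156, -0.014, -0.582], [-0.12, -0.695, -0.709, 0.084], [0.101, 0.702, -0.705, 0.729], [0.0, 0.0, 0.0, 1.0]] [[430.9, 0.0, 279.2], [0.0, 430.9, 218.7], [0.0, 0.0, 1.0]]
breaker_box [([0.555, 0.178, 0.088], 0.77), ([0.501, -0.177, 0.013], 0.18)]
breaker [([0.555, 0.054, 0.085], 0.6)]
handle_tip [([0.552, 0.055, 0.114], 0.76)]
handle2_tip [([0.564, -0.024, 0.108]
[... 548 characters left out ...]
.004, -0.997, 1.021], [0.0, 0.0, 0.0, 1.0]] [[471.8, 0.0, 284.3], [0.0, 471.8, 215.0], [0.0, 0.0, 1.0]]
breaker_box [([0.552, 0.167, 0.07], 0.84)]
breaker [([0.55, 0.063, 0.086], 0.8)]
handle_tip [([0.552, 0.064, 0.112], 0.6)]
handle2_tip [([0.56, -0.017, 0.104], 0.69)]
handle [([0.557, -0.015, 0.101], 0.58), ([0.547, 0.061, 0.11], 0.45)]
handle2 [([0.557, -0.015, 0.101], 0.58), ([0.547, 0.061, 0.11], 0.45)]
handle_pivot [([0.554, 0.062, 0.11], 0.75), ([0.558, 0.188, 0.247], 0.52)]
cover_hinge [([0.555, 0.189, 0.248], 0.96)]
cover_edge [([0.559, 0.184, 0.246], 0.83)]
chopsticks [([0.596, -0.118, 0.006], 0.8)]
sauce_dish [([0.503, -0.186, 0.006], 0.91)]
teacup [([0.621, -0.205, 0.021], 0.92)]
```

View pics/side0.png

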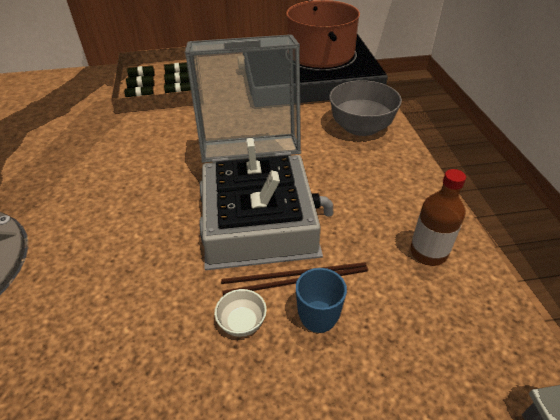

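View pics/top0.png

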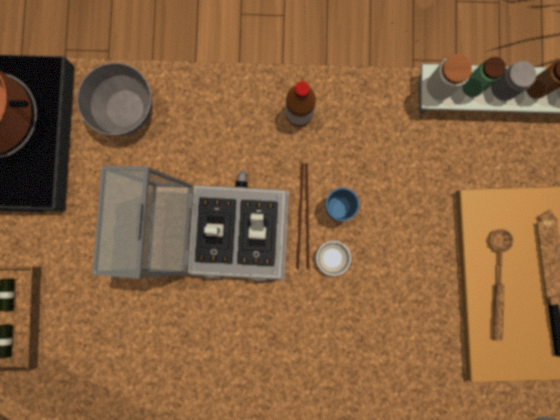

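Left (+y) breaker is the tripped one, at about (213,230) in the top view. The other leans to ON at (257,225), and the box top's corners are near (192,186), (289,190), (287,279) and (189,275). Next I refine the box pose on a crop.

```bash
python3 - <<'E'
from plant import env
import cv2,numpy as np
im=cv2.imread("pics/top0.png");cv2.imwrite("pics/crop.png",cv2.resize(im[172:292,180:300],(600,600),interpolation=cv2.INTER_CUBIC))
open("h.py","w").write('''import numpy as np,cv2
from plant import env
def ray(d,uv,z):
    K,T=np.array(d["intrinsics"]),np.array(d["camera_from_world"]);R,t=T[:3,:3],T[:3,3]
    c=-R.T@t; v=R.T@np.linalg.inv(K)@np.array([uv[0],uv[1],1.]); return c+v*(z-c[2])/v[2]
def proj(d,p):
    K,T=np.array(d["intrinsics"]),np.array(d["camera_from_world"]);q=K@(T[:3,:3]@np.array(p)+T[:3,3]);return q[:2]/q[2]
''')
from h import *
d=env.capture("top")
P=np.array([ray(d,u,.07) for u in[(192,186),(289,190),(287,279),(189,275)]])
print(P.round(3),P.mean(0))
def box(b,x,y,l):return (P[b]-P[l])
for a,b in((3,0),(2,1)):v=P[b]-P[a];print(np.arctan2(v[1],v[0]),np.linalg.norm(v))
for a,b in((1,0),(2,3)):v=P[b]-P[a];print(np.arctan2(-v[0],v[1]),np.linalg.norm(v))
E
```

```text
[[ 0.646  0.122  0.07 ]
 [ 0.643 -0.084  0.07 ]
 [ 0.455 -0.085  0.07 ]
 [ 0.458  0.121  0.07 ]] [0.55049494 0.0186359  0.07      ]
0.008909534507634728 0.1876505153534234
0.0038324924030268847 0.18764728641530198
-0.013814409639160493 0.20607722792051203
-0.013892416271875437 0.20512465710721312
```

View pics/crop.png

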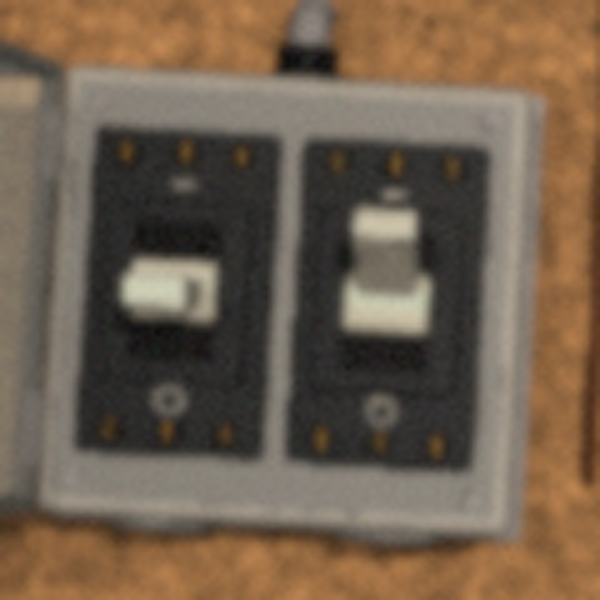

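The crop shows both cases clearly. Left case corners are (97,128), (279,137), (262,460), (77,452) and right ones (305,143), (490,148), (472,470), (287,462) in crop pixels. I fit the pose to these.

```bash
python3 - <<'E'
from h import *
from scipy.optimize import least_squares
d=env.capture("top")
c=np.array([(97,128),(279,137),(262,460),(77,452),(305,143),(490,148),(472,470),(287,462)],float)
uv=np.array([180,172])+(c+.5)/5-.5
L=np.array([(68,44+39),(68,5),(-68,5),(-68,83),(68,-5),(68,-83),(-68,-83),(-68,-5)])/1000
def W(p,l,z):
    s,k=np.sin(p[2]),np.cos(p[2]);return [p[0]+k*l[0]-s*l[1],p[1]+s*l[0]+k*l[1],z]
f=lambda p:np.ravel([proj(d,W(p,l,.089))-u for l,u in zip(L,uv)])
r=least_squares(f,[.55,.02,0]);p=r.x;print("box",p,"rms px",np.sqrt(np.mean(r.fun**2)))
print("pivot",W(p,(0,.044),.073),"hinge",W(p,(0,.1),.071))
t=ray(d,(180+155.5/5,172+293/5),.145);R=np.array([[np.cos(p[2]),np.sin(p[2])],[-np.sin(p[2]),np.cos(p[2])]])
print("tip in box",R@(t[:2]-p[:2]))
s=env.state();print(s["time"],s["position"])
# cover angle: edge corners, observed in top picture (104,167)?,(95,274)
for a in np.arange(1.6,2.0,.05):
    y=.1-.196*np.cos(a)+.088*np.sin(a);z=.071+.196*np.sin(a)+.088*np.cos(a)
    print(round(a,2),round(y,3),round(z,3),[proj(d,W(p,(x,y),z)).round(0).tolist() for x in(.093,-.093)])
E
```

```text
box [ 0.55113792  0.02302626 -0.02153523] rms px 0.6236664313202657
pivot [np.float64(0.5520853940097943), np.float64(0.06701605513741739), 0.073] hinge [np.float64(0.5532912737037657), np.float64(0.1230030701870132), 0.071]
tip in box [-0.00302574  0.04370313]
1.4 [0.30194947 0.60366279 0.23129862]
1.6 0.194 0.264 [[117.0, 167.0], [108.0, 276.0]]
1.65 0.203 0.259 [[112.0, 167.0], [104.0, 276.0]]
1.7 0.213 0.254 [[108.0, 168.0], [99.0, 276.0]]
1.75 0.222 0.248 [[104.0, 168.0], [95.0, 275.0]]
1.8 0.23 0.242 [[100.0, 168.0], [92.0, 275.0]]
1.85 0.239 0.235 [[97.0, 169.0], [88.0, 274.0]]
1.9 0.247 0.228 [[94.0, 169.0], [86.0, 274.0]]
1.95 0.254 0.221 [[91.0, 170.0], [83.0, 274.0]]
```

>>> send_rows([
  [-1,[0,0,-1],[0,0,-1]],
  [-1,[0,0,-1],[0,0,-1]],
  [-1,[0,0,-1],[0,0,-1]],
  [-1,[0,0,-1],[0,0,-1]],
  [-1,[0,0,-1],[0,0,-1]],
])

```text
time: 1.82
position: [0.3019, 0.6036, 0.3323]
orientation: [-3.142, 0.0, 3.03]
wrist_force: [-0.1, 0.0, -0.4]
finger_gap: 0.0257
grip_force: 0.0
```

>>> send_rows([
  [-1,[0,0,0],[0,0,-0.66]],
  [-1,[0,0,0],[0,0,-0.66]],
  [-1,[-0.5,-1,0],[0,0,0]],
  [-1,[-0.5,-1,0],[0,0,0]],
  [-1,[-0.5,-1,0],[0,0,0]],
])

```text
time: 2.23
position: [0.3307, 0.5423, 0.3311]
orientation: [-3.141, -0.0, 3.12]
wrist_force: [0.5, -0.2, 0.1]
finger_gap: -0.0
grip_force: 0.0
```

>>> send_rows([
  [-1,[-0.5,-1,0],[0,0,0]],
  [-1,[-0.5,-1,0],[0,0,0]],
  [-1,[-0.5,-1,0],[0,0,0]],
  [-1,[-0.5,-1,0],[0,0,0]],
  [-1,[-0.5,-1,0],[0,0,0]],
])

```text
time: 2.65
position: [0.3787, 0.4408, 0.3314]
orientation: [3.141, 0.0, 3.119]
wrist_force: [0.3, -0.1, -0.0]
finger_gap: 0.0001
grip_force: 0.0
```

>>> send_rows([
  [-1,[-0.6,-1,0],[0,0,0]],
  [-1,[-0.6,-1,0],[0,0,0]],
  [-1,[-0.6,-1,0],[0,0,0]],
  [-1,[-0.6,-1,0],[0,0,0]],
  [-1,[-0.6,-1,0],[0,0,0]],
])

```text
time: 3.07
position: [0.4365, 0.3395, 0.3315]
orientation: [3.141, 0.0, 3.119]
wrist_force: [0.5, -0.7, 0.5]
finger_gap: 0.0003
grip_force: 0.0
```

>>> send_rows([
  [-1,[-0.6,-1,0],[0,0,0]],
  [-1,[-0.6,-1,0],[0,0,0]],
  [-1,[-0.6,-1,0],[0,0,0]],
  [-1,[-0.6,-1,0],[0,0,0]],
  [-1,[-0.6,-1,0],[0,0,0]],
])

```text
time: 3.48
position: [0.4942, 0.2381, 0.3315]
orientation: [3.141, 0.0, 3.119]
wrist_force: [-0.2, -0.4, -0.1]
finger_gap: 0.0002
grip_force: 0.0
```

>>> send_rows([
  [-1,[-0.6,-1,0],[0,0,0]],
  [-1,[-0.6,-1,0],[0,0,0]],
  [-1,[-0.6,-1,0],[0,0,0]],
  [-1,[-0.6,-1,0],[0,0,0]],
  [-1,[-0.6,-1,0],[0,0,0]],
])

```text
time: 3.9
position: [0.5519, 0.1368, 0.3315]
orientation: [3.141, 0.0, 3.119]
wrist_force: [0.4, -0.8, -0.6]
finger_gap: -0.0001
grip_force: 0.0
```

>>> send_rows([
  [-1,[-0.45,-0.9,0],[0,0,0]],
  [-1,[-0.45,-0.9,0],[0,0,0]],
  [-1,[-0.45,-0.9,0],[0,0,0]],
  [-1,[-0.45,-0.8,0],[0,0,0]],
  [-1,[0,0,0],[0,0,0]],
])

```text
time: 4.32
position: [0.587, 0.0632, 0.3314]
orientation: [-3.14, 0.001, 3.115]
wrist_force: [-0.5, -0.9, 0.5]
finger_gap: -0.0002
grip_force: 0.0
```

>>> send_rows([
  [-1,[0,0.15,1],[0,0,0]],
  [-1,[0,0,1],[0,0,0]],
  [-1,[0,0,1],[0,0,0]],
  [-1,[0,0,1],[0,0,0]],
  [-1,[0,0,1],[0,0,0]],
])

```text
time: 4.73
position: [0.5858, 0.0705, 0.2305]
orientation: [3.141, 0.0, 3.119]
wrist_force: [0.8, -0.1, 0.7]
finger_gap: -0.0001
grip_force: 0.0
```

>>> send_rows([
  [-1,[0,0,1],[0,0,0]],
  [-1,[0,0,1],[0,0,0]],
  [-1,[0,0,1],[0,0,0]],
  [-1,[0,0,1],[0,0,0]],
  [-1,[0,0,1],[0,0,0]],
])

```text
time: 5.15
position: [0.5858, 0.0705, 0.1305]
orientation: [3.141, 0.0, 3.119]
wrist_force: [0.8, -0.2, -0.6]
finger_gap: 0.0003
grip_force: 0.0
```

>>> send_rows([
  [-1,[0,0,0.35],[0,0,0]],
  [-1,[0,0,0.35],[0,0,0]],
  [-1,[0.2,0,0],[0,0,0]],
  [-1,[0.2,0,0],[0,0,0]],
  [-1,[0.2,0,0],[0,0,0]],
])

```text
time: 5.57
position: [0.574, 0.0705, 0.1183]
orientation: [3.141, 0.001, 3.119]
wrist_force: [1.0, 0.2, 1.3]
finger_gap: -0.0002
grip_force: 0.0
```

```bash
python3 - <<'E'
from h import *
d=env.capture("side");im=d["image"][100:260,180:340,::-1]
cv2.imwrite("pics/s1.png",cv2.resize(im,(600,600),interpolation=cv2.INTER_CUBIC));s=env.state();print(s["position"],s["wrist_force"])
E
```

```text
[0.57325883 0.07048489 0.11824332] [-0.88233422  0.67283362  0.08868752]
```

View pics/s1.png

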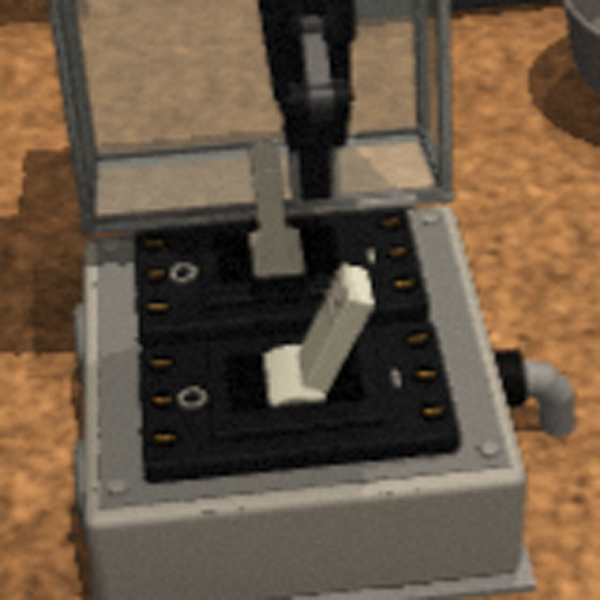

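Finger column (about crop pixel (315,190)) sits just on the +x side of the upright handle (265,170). I start the slow push.

>>> send_rows([
  [-1,[0.1,-0.1,0],[0,0,0]],
  [-1,[0.1,-0.05,0],[0,0,0]],
  [-1,[0.1,0,0],[0,0,0]],
  [-1,[0.1,0,0],[0,0,0]],
  [-1,[0.1,0,0],[0,0,0]],
])

```text
time: 6.03
position: [0.5644, 0.0674, 0.1178]
orientation: [3.142, 0.002, 3.119]
wrist_force: [4.0, -1.5, 4.0]
finger_gap: 0.0002
grip_force: 2.1
```

>>> send_rows([
  [-1,[0.03,0,0],[0,0,0]],
  [-1,[0.03,0,0],[0,0,0]],
  [-1,[0.03,0,0],[0,0,0]],
  [-1,[0.03,0,0],[0,0,0]],
  [-1,[0.03,0,0],[0,0,0]],
])

```text
time: 6.45
position: [0.5611, 0.0677, 0.1174]
orientation: [-3.142, 0.0, 3.119]
wrist_force: [4.1, -1.5, 3.7]
finger_gap: -0.0003
grip_force: 2.4
```

>>> send_rows([
  [-1,[0.03,0,0],[0,0,0]],
  [-1,[0.03,0,0],[0,0,0]],
  [-1,[0.03,0,0],[0,0,0]],
  [-1,[0.03,0,0],[0,0,0]],
  [-1,[0.03,0,0],[0,0,0]],
])

```text
time: 6.87
position: [0.5579, 0.0677, 0.1172]
orientation: [-3.142, 0.0, 3.119]
wrist_force: [4.5, -2.4, -0.1]
finger_gap: 0.0001
grip_force: 2.7
```

```bash
python3 - <<'E'
from h import *
d=env.capture("side");im=d["image"][130:210,210:290,::-1]
cv2.imwrite("pics/s2.png",cv2.resize(im,(600,600),interpolation=cv2.INTER_CUBIC));s=env.state();print(s["position"],s["wrist_force"],s["ft_torque"])
E
```

```text
[0.55777186 0.06773944 0.11717908] [ 4.84711181 -0.92495257  0.02639544] [-0.1780856  -1.13335595  0.01242002]
```

View pics/s2.png

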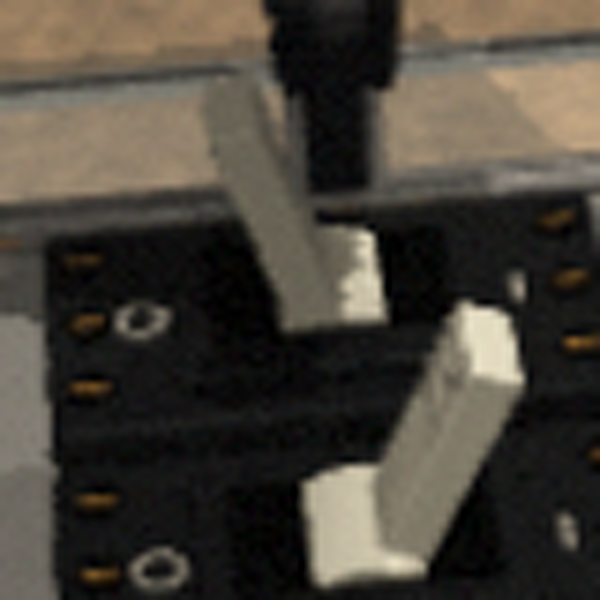

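The handle leans clearly toward OFF and the finger tip bears on its +x face at about (310,180). Force is a steady 4.8 N, no click yet.

>>> send_rows([
  [-1,[0.03,0,0],[0,0,0]],
  [-1,[0.03,0,0],[0,0,0]],
  [-1,[0.03,0,0],[0,0,0]],
  [-1,[0.03,0,0],[0,0,0]],
  [-1,[0.03,0,0],[0,0,0]],
])

```text
time: 7.33
position: [0.555, 0.0678, 0.1171]
orientation: [-3.141, 0.0, 3.119]
wrist_force: [8.1, -0.9, -2.2]
finger_gap: 0.0001
grip_force: 3.0
```

>>> send_rows([
  [-1,[0.025,0,0],[0,0,0]],
  [-1,[0.025,0,0],[0,0,0]],
  [-1,[0.025,0,0],[0,0,0]],
  [-1,[0.025,0,0],[0,0,0]],
  [-1,[0.0,0,0],[0,0,0]],
])

```text
time: 7.75
position: [0.553, 0.0679, 0.1171]
orientation: [-3.142, 0.0, 3.119]
wrist_force: [6.6, -1.1, -1.9]
finger_gap: 0.0002
grip_force: 2.9
```

>>> send_rows([
  [-1,[0.025,0,0],[0,0,0]],
  [-1,[0.025,0,0],[0,0,0]],
  [-1,[0.025,0,0],[0,0,0]],
  [-1,[0.025,0,0],[0,0,0]],
  [-1,[0.0,0,0],[0,0,0]],
])

```text
time: 8.17
position: [0.5509, 0.068, 0.1171]
orientation: [-3.142, 0.0, 3.119]
wrist_force: [4.7, -0.6, -1.0]
finger_gap: -0.0
grip_force: 2.2
```

>>> send_rows([
  [-1,[0.025,0,0],[0,0,0]],
  [-1,[0.025,0,0],[0,0,0]],
  [-1,[0.025,0,0],[0,0,0]],
  [-1,[0.025,0,0],[0,0,0]],
  [-1,[0.0,0,0],[0,0,0]],
])

```text
time: 8.58
position: [0.5488, 0.068, 0.1173]
orientation: [3.142, -0.0, 3.119]
wrist_force: [2.6, 0.5, -0.1]
finger_gap: -0.0001
grip_force: 1.1
```

```bash
python3 - <<'E'
from h import *
F=[]
for i in range(3):
    d=env.capture("side");F.append(env.state()["wrist_force"])
print(np.round(F,1),env.state()["grip_force"])
im=d["image"][130:210,210:290,::-1]
cv2.imwrite("pics/s3.png",cv2.resize(im,(600,600),interpolation=cv2.INTER_CUBIC))
E
```

```text
[[ 1.9  0.  -0.8]
 [ 2.8 -1.3 -1.1]
 [ 3.4 -0.4 -0.6]] 1.0154662281274796
```

View pics/s3.png

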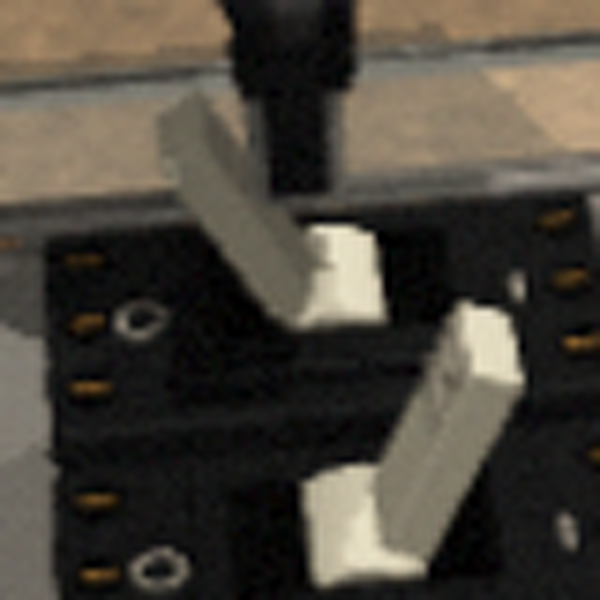

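The handle is now about -0.5 rad, still touching at (265,185) with the push falling. I keep creeping until the stop is felt.

>>> send_rows([
  [-1,[0.025,0,0],[0,0,0]],
  [-1,[0.025,0,0],[0,0,0]],
  [-1,[0.025,0,0],[0,0,0]],
  [-1,[0.0,0,0],[0,0,0]],
  [-1,[0.0,0,0],[0,0,0]],
])

```text
time: 9.15
position: [0.5481, 0.068, 0.1176]
orientation: [3.141, 0.001, 3.119]
wrist_force: [6.5, 0.2, -1.2]
finger_gap: 0.0002
grip_force: 2.6
```

>>> send_rows([
  [-1,[0.02,0,0],[0,0,0]],
  [-1,[0.02,0,0],[0,0,0]],
  [-1,[0.0,0,0],[0,0,0]],
  [-1,[0.0,0,0],[0,0,0]],
  [-1,[0.0,0,0],[0,0,0]],
])

```text
time: 9.57
position: [0.5477, 0.068, 0.1177]
orientation: [3.141, 0.002, 3.119]
wrist_force: [9.3, -0.3, -1.2]
finger_gap: 0.0001
grip_force: 3.4
```

>>> send_rows([
  [-1,[-0.3,0,0],[0,0,0]],
  [-1,[-0.5,0,0],[0,0,0]],
  [-1,[-0.5,0,0],[0,0,0]],
  [-1,[0,0,-0.5],[0,0,0]],
  [-1,[0,0,-1],[0,0,0]],
])

```text
time: 9.98
position: [0.5719, 0.067, 0.1459]
orientation: [-3.14, -0.004, 3.119]
wrist_force: [-1.1, -0.9, -0.0]
finger_gap: 0.0005
grip_force: 0.0
```

```bash
python3 - <<'E'
from h import *
d=env.capture("side");print(env.state()["wrist_force"])
im=d["image"][130:210,210:290,::-1]
cv2.imwrite("pics/s4.png",cv2.resize(im,(600,600),interpolation=cv2.INTER_CUBIC))
E
```

```text
[ 1.85898583 -0.23735536  3.67263211]
```

View pics/s4.png

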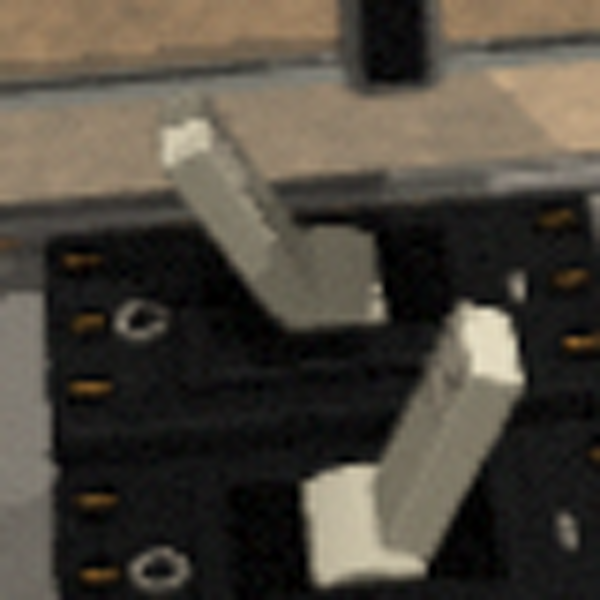

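The finger is clear and the handle stays at OFF, tip at (185,140). Now I go over to its -x side.

>>> send_rows([
  [-1,[0,0,-1],[0,0,0]],
  [-1,[0,0,-0.9],[0,0,0]],
  [-1,[1,0,0],[0,0,0]],
  [-1,[1,0,0],[0,0,0]],
  [-1,[1,0,0],[0,0,0]],
])

```text
time: 10.45
position: [0.5121, 0.0686, 0.1859]
orientation: [3.142, 0.0, 3.119]
wrist_force: [0.6, 0.7, -0.0]
finger_gap: 0.0004
grip_force: 0.0
```

>>> send_rows([
  [-1,[0.9,0,0],[0,0,0]],
  [-1,[0.8,0,0],[0,0,0]],
  [-1,[0,0,0],[0,0,0]],
  [-1,[0,0,1],[0,0,0]],
  [-1,[0,0,1],[0,0,0]],
])

```text
time: 10.87
position: [0.4798, 0.0699, 0.1463]
orientation: [3.14, 0.003, 3.119]
wrist_force: [0.7, -0.1, -0.3]
finger_gap: 0.0002
grip_force: 0.0
```

>>> send_rows([
  [-1,[0,-0.1,0.8],[0,0,0]],
  [-1,[0,0,0.8],[0,0,0]],
  [-1,[-0.2,0,0],[0,0,0]],
  [-1,[-0.25,0,0],[0,0,0]],
  [-1,[-0.25,0,0],[0,0,0]],
])

```text
time: 11.28
position: [0.4939, 0.0673, 0.1143]
orientation: [3.141, 0.001, 3.119]
wrist_force: [0.3, -0.4, 0.5]
finger_gap: 0.0001
grip_force: 0.0
```

>>> send_rows([
  [-1,[-0.06,0,0],[0,0,0]],
  [-1,[-0.06,0,0],[0,0,0]],
  [-1,[-0.06,0,0],[0,0,0]],
  [-1,[-0.06,0,0],[0,0,0]],
  [-1,[-0.06,0,0],[0,0,0]],
])

```text
time: 11.7
position: [0.4987, 0.0671, 0.1136]
orientation: [3.141, 0.0, 3.119]
wrist_force: [-0.0, -0.9, 0.2]
finger_gap: 0.0001
grip_force: 0.0
```

>>> send_rows([
  [-1,[-0.06,0,0],[0,0,0]],
  [-1,[-0.06,0,0],[0,0,0]],
  [-1,[-0.06,0,0],[0,0,0]],
  [-1,[-0.06,0,0],[0,0,0]],
  [-1,[-0.06,0,0],[0,0,0]],
])

```text
time: 12.12
position: [0.5047, 0.0669, 0.1133]
orientation: [-3.142, -0.0, 3.119]
wrist_force: [-0.1, -0.3, -0.4]
finger_gap: 0.0002
grip_force: 0.0
```

>>> send_rows([
  [-1,[-0.06,0,0],[0,0,0]],
  [-1,[-0.06,0,0],[0,0,0]],
  [-1,[-0.06,0,0],[0,0,0]],
  [-1,[-0.06,0,0],[0,0,0]],
  [-1,[-0.06,0,0],[0,0,0]],
])

```text
time: 12.53
position: [0.5103, 0.0668, 0.1132]
orientation: [-3.142, -0.001, 3.119]
wrist_force: [-4.4, -0.0, 3.9]
finger_gap: 0.0001
grip_force: 2.0
```

>>> send_rows([
  [-1,[-0.05,0,0],[0,0,0]],
  [-1,[-0.05,0,0],[0,0,0]],
  [-1,[-0.05,0,0],[0,0,0]],
  [-1,[-0.05,0,0],[0,0,0]],
  [-1,[-0.05,0,0],[0,0,0]],
])

```text
time: 12.95
position: [0.5157, 0.0667, 0.1133]
orientation: [-3.142, 0.0, 3.119]
wrist_force: [-3.5, -1.4, 2.2]
finger_gap: -0.0002
grip_force: 1.4
```

>>> send_rows([
  [-1,[-0.06,0,0],[0,0,0]],
  [-1,[-0.06,0,0],[0,0,0]],
  [-1,[-0.06,0,0],[0,0,0]],
  [-1,[-0.06,0,0],[0,0,0]],
  [-1,[-0.06,0,0],[0,0,0]],
])

```text
time: 13.37
position: [0.5218, 0.0665, 0.1133]
orientation: [-3.142, 0.0, 3.119]
wrist_force: [-1.6, 0.1, 1.2]
finger_gap: -0.0003
grip_force: 0.9
```

>>> send_rows([
  [-1,[-0.06,0,0],[0,0,0]],
  [-1,[-0.06,0,0],[0,0,0]],
  [-1,[-0.06,0,0],[0,0,0]],
  [-1,[-0.06,0,0],[0,0,0]],
  [-1,[-0.06,0,0],[0,0,0]],
])

```text
time: 13.78
position: [0.5277, 0.0664, 0.1133]
orientation: [-3.142, 0.0, 3.119]
wrist_force: [-1.1, 0.4, 0.6]
finger_gap: -0.0002
grip_force: 0.5
```

>>> send_rows([
  [-1,[-0.05,0,0],[0,0,0]],
  [-1,[-0.05,0,0],[0,0,0]],
  [-1,[-0.05,0,0],[0,0,0]],
  [-1,[-0.05,0,0],[0,0,0]],
  [-1,[-0.05,0,0],[0,0,0]],
])

```text
time: 14.2
position: [0.5327, 0.0663, 0.1133]
orientation: [-3.142, 0.0, 3.119]
wrist_force: [-1.4, 1.3, 0.4]
finger_gap: 0.0002
grip_force: 0.3
```

>>> send_rows([
  [-1,[-0.05,0,0],[0,0,0]],
  [-1,[-0.05,0,0],[0,0,0]],
  [-1,[-0.05,0,0],[0,0,0]],
  [-1,[-0.05,0,0],[0,0,0]],
  [-1,[-0.05,0,0],[0,0,0]],
])

```text
time: 14.62
position: [0.5377, 0.0662, 0.1133]
orientation: [3.142, 0.0, 3.119]
wrist_force: [-0.9, -0.2, -0.2]
finger_gap: 0.0002
grip_force: 0.1
```

>>> send_rows([
  [-1,[-0.05,0,0],[0,0,0]],
  [-1,[-0.05,0,0],[0,0,0]],
  [-1,[-0.05,0,0],[0,0,0]],
  [-1,[-0.05,0,0],[0,0,0]],
  [-1,[0,0,0],[0,0,0]],
])

```text
time: 15.03
position: [0.5418, 0.0661, 0.1133]
orientation: [-3.142, 0.0, 3.119]
wrist_force: [-0.1, -0.1, -0.4]
finger_gap: 0.0
grip_force: 0.0
```

```bash
python3 - <<'E'
from h import *
d=env.capture("side");print(env.state()["wrist_force"])
im=d["image"][130:210,210:290,::-1]
cv2.imwrite("pics/s5.png",cv2.resize(im,(600,600),interpolation=cv2.INTER_CUBIC))
E
```

```text
[ 0.64666931 -0.15904936  0.71263922]
```

View pics/s5.png

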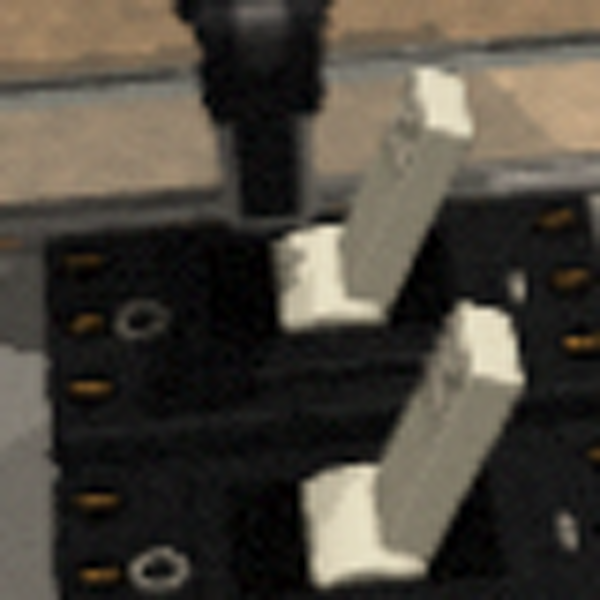

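Both handles now stand at ON, tips at (440,100) and (490,340). I rise and go round behind the cover.

>>> send_rows([
  [-1,[0.5,0,0],[0,0,0]],
  [-1,[0,0,-1],[0,0,0]],
  [-1,[0,0,-1],[0,0,0]],
  [-1,[0,0,-1],[0,0,0]],
  [-1,[0,0,-1],[0,0,0]],
])

```text
time: 15.5
position: [0.5306, 0.0662, 0.1941]
orientation: [-3.141, -0.001, 3.119]
wrist_force: [1.1, 0.4, -0.3]
finger_gap: 0.0001
grip_force: 0.0
```

>>> send_rows([
  [-1,[0,0,-1],[0,0,0]],
  [-1,[0,0,-1],[0,0,0]],
  [-1,[0,0,-1],[0,0,0]],
  [-1,[0,0,-1],[0,0,0]],
  [-1,[0,0,-1],[0,0,0]],
])

```text
time: 15.92
position: [0.5307, 0.0662, 0.2942]
orientation: [3.141, -0.0, 3.119]
wrist_force: [0.3, -0.2, 1.2]
finger_gap: -0.0003
grip_force: 0.0
```

>>> send_rows([
  [-1,[0,0,-1],[0,0,0]],
  [-1,[0,0,-1],[0,0,0]],
  [-1,[-0.3,1,0],[0,0,0]],
  [-1,[-0.3,1,0],[0,0,0]],
  [-1,[-0.3,1,0],[0,0,0]],
])

```text
time: 16.33
position: [0.5505, 0.1264, 0.3337]
orientation: [3.141, 0.001, 3.118]
wrist_force: [0.7, -1.0, -0.6]
finger_gap: -0.0002
grip_force: 0.0
```

>>> send_rows([
  [-1,[0,1,0],[0,0,0]],
  [-1,[0,1,0],[0,0,0]],
  [-1,[0,1,0],[0,0,0]],
  [-1,[0,1,0],[0,0,0]],
  [-1,[0,1,0],[0,0,0]],
])

```text
time: 16.75
position: [0.5524, 0.2266, 0.3331]
orientation: [-3.141, -0.0, 3.119]
wrist_force: [-0.2, -0.2, -0.2]
finger_gap: -0.0001
grip_force: 0.0
```

>>> send_rows([
  [-1,[0,1,0],[0,0,0]],
  [-1,[0,1,0],[0,0,0]],
  [-1,[0,1,0],[0,0,0]],
  [-1,[0,1,0],[0,0,0]],
  [-1,[0,1,0],[0,0,0]],
])

```text
time: 17.17
position: [0.5548, 0.3267, 0.3331]
orientation: [-3.141, -0.0, 3.119]
wrist_force: [-0.2, -0.2, 0.5]
finger_gap: 0.0001
grip_force: 0.0
```

>>> send_rows([
  [-1,[0,0,1],[0,0,0]],
  [-1,[0,0,1],[0,0,0]],
  [-1,[0,0,1],[0,0,0]],
  [-1,[0,0,1],[0,0,0]],
  [-1,[0,0,1],[0,0,0]],
])

```text
time: 17.58
position: [0.5549, 0.326, 0.2323]
orientation: [-3.141, -0.0, 3.119]
wrist_force: [1.0, 1.4, 0.4]
finger_gap: -0.0
grip_force: 0.0
```

>>> send_rows([
  [-1,[0,0,0.9],[0,0,0]],
  [-1,[0,-0.6,0],[0,0,0]],
  [-1,[0,-0.6,0],[0,0,0]],
  [-1,[0,-0.6,0],[0,0,0]],
  [-1,[0,-0.6,0],[0,0,0]],
])

```text
time: 18.0
position: [0.5549, 0.2763, 0.2166]
orientation: [3.141, 0.001, 3.118]
wrist_force: [-0.1, -1.2, 0.3]
finger_gap: 0.0002
grip_force: 0.0
```

>>> send_rows([
  [-1,[0,-0.4,0],[0,0,0]],
  [-1,[0,-0.4,0],[0,0,0]],
  [-1,[0,-0.4,0],[0,0,0]],
  [-1,[0,-0.4,0],[0,0,0]],
  [-1,[0,-0.4,0],[0,0,0]],
])

```text
time: 18.42
position: [0.5544, 0.2429, 0.2191]
orientation: [3.133, 0.005, 3.122]
wrist_force: [-14.5, 34.0, 52.9]
finger_gap: -0.0001
grip_force: 31.4
```

Over 60 N and jamming: the bulging part of the fingers bears on the cover edge and pushes it down at the hinge. I back off and push with only the tips.

>>> send_rows([
  [-1,[0,0.5,0],[0,0,0]],
  [-1,[0,0.5,0],[0,0,0]],
  [-1,[0,0.3,0],[0,0,0]],
  [-1,[0,0,-0.6],[0,0,0]],
  [-1,[0,0,-0.5],[0,0,0]],
])

```text
time: 18.83
position: [0.5538, 0.2637, 0.2377]
orientation: [-3.141, -0.001, 3.119]
wrist_force: [-0.3, 0.3, 0.5]
finger_gap: 0.0002
grip_force: 0.0
```

```bash
python3 - <<'E'
from h import *
d=env.capture("side");s=env.state();print(s["position"],s["wrist_force"])
im=d["image"][10:230,150:350,::-1]
cv2.imwrite("pics/s6.png",cv2.resize(im,(545,600),interpolation=cv2.INTER_CUBIC))
E
```

```text
[0.55493693 0.26374223 0.24027068] [ 1.95052405 -0.75659289  2.74914656]
```

View pics/s6.png

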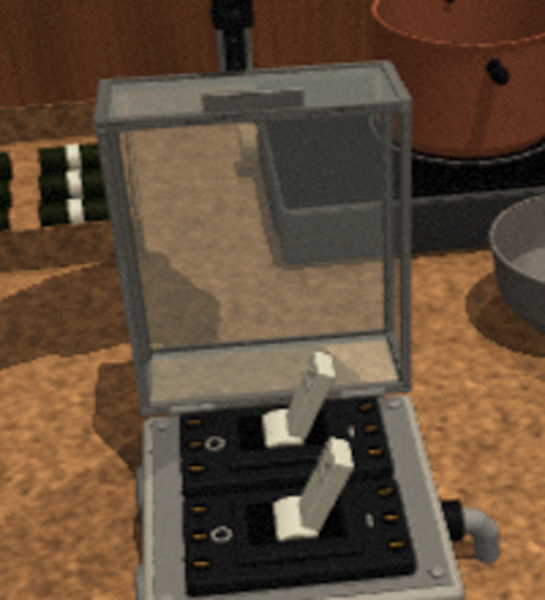

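The finger stands behind the cover's top edge (235,55), the cover is still open, and both handles are on. I lower slightly and push gently with the tip.

>>> send_rows([
  [-1,[0,0,0.4],[0,0,0]],
  [-1,[0,-0.1,0],[0,0,0]],
  [-1,[0,-0.1,0],[0,0,0]],
  [-1,[0,-0.1,0],[0,0,0]],
  [-1,[0,-0.1,0],[0,0,0]],
])

```text
time: 19.3
position: [0.5538, 0.2553, 0.2292]
orientation: [-3.141, -0.0, 3.119]
wrist_force: [0.0, 0.1, -0.4]
finger_gap: 0.0004
grip_force: 0.0
```

>>> send_rows([
  [-1,[0,-0.1,0],[0,0,0]],
  [-1,[0,-0.1,0],[0,0,0]],
  [-1,[0,-0.1,0],[0,0,0]],
  [-1,[0,0,0],[0,0,0]],
  [-1,[0,0,0],[0,0,0]],
])

```text
time: 19.72
position: [0.5538, 0.2498, 0.2293]
orientation: [3.142, 0.0, 3.119]
wrist_force: [0.7, 0.1, 0.6]
finger_gap: 0.0
grip_force: 0.0
```

>>> send_rows([
  [-1,[0,-0.1,0],[0,0,0]],
  [-1,[0,-0.1,0],[0,0,0]],
  [-1,[0,-0.1,0],[0,0,0]],
  [-1,[0,-0.1,0],[0,0,0]],
  [-1,[0,0,0],[0,0,0]],
])

```text
time: 20.13
position: [0.5538, 0.2424, 0.2299]
orientation: [3.14, 0.001, 3.119]
wrist_force: [0.6, 4.3, 3.1]
finger_gap: 0.0003
grip_force: 2.2
```

```bash
python3 - <<'E'
from h import *
d=env.capture("top");s=env.state();print(s["position"],s["wrist_force"])
im=d["image"][150:290,70:310,::-1]
cv2.imwrite("pics/t7.png",cv2.resize(im,(800,467),interpolation=cv2.INTER_CUBIC))
E
```

```text
[0.55373888 0.24243077 0.22979379] [0.54156074 4.64862974 3.17489968]
```

View pics/t7.png

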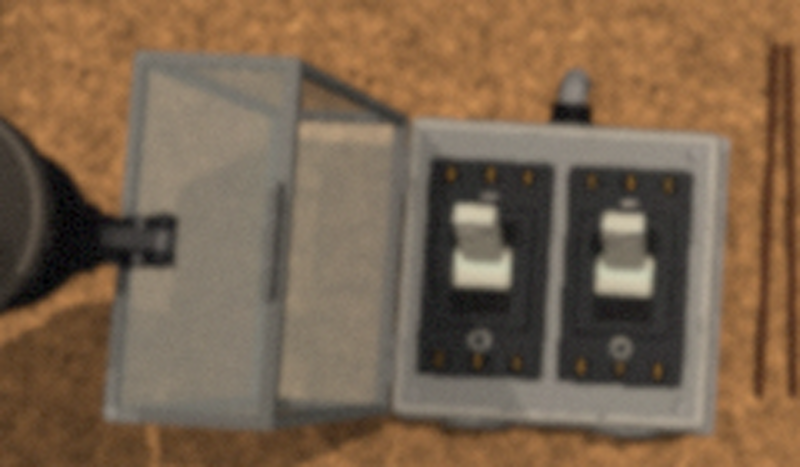

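The cover edge is at crop (135,60)–(110,415), so opening is about 1.65: it has begun to move. I raise the tip so only the pad end bears, then push along the arc.

>>> send_rows([
  [-1,[0,0.1,-0.4],[0,0,0]],
  [-1,[0,0,-0.45],[0,0,0]],
  [-1,[0,-0.2,0],[0,0,0]],
  [-1,[0,-0.2,0],[0,0,0]],
  [-1,[0,-0.1,0],[0,0,0]],
])

```text
time: 20.6
position: [0.5542, 0.2372, 0.2494]
orientation: [3.135, 0.004, 3.121]
wrist_force: [-5.5, 17.9, 27.9]
finger_gap: 0.0002
grip_force: 13.7
```

>>> send_rows([
  [-1,[0,-0.2,-0.08],[0,0,0]],
  [-1,[0,-0.2,-0.08],[0,0,0]],
  [-1,[0,-0.2,-0.08],[0,0,0]],
  [-1,[0,-0.2,-0.08],[0,0,0]],
  [-1,[0,-0.1,0],[0,0,0]],
])

```text
time: 21.02
position: [0.5537, 0.2166, 0.2546]
orientation: [3.139, 0.003, 3.12]
wrist_force: [0.7, 3.2, 3.1]
finger_gap: 0.0003
grip_force: 1.9
```

>>> send_rows([
  [-1,[0,-0.25,-0.15],[0,0,0]],
  [-1,[0,-0.25,-0.15],[0,0,0]],
  [-1,[0,-0.25,-0.1],[0,0,0]],
  [-1,[0,-0.25,-0.1],[0,0,0]],
  [-1,[0,-0.25,-0.1],[0,0,0]],
])

```text
time: 21.43
position: [0.5522, 0.19, 0.2647]
orientation: [-3.141, -0.0, 3.119]
wrist_force: [0.2, 1.6, -0.7]
finger_gap: -0.0001
grip_force: 0.9
```

>>> send_rows([
  [-1,[0,-0.3,-0.05],[0,0,0]],
  [-1,[0,-0.3,-0.05],[0,0,0]],
  [-1,[0,-0.3,-0.05],[0,0,0]],
  [-1,[0,-0.3,0],[0,0,0]],
  [-1,[0,-0.3,0],[0,0,0]],
])

```text
time: 21.85
position: [0.5518, 0.1602, 0.2679]
orientation: [3.141, 0.0, 3.119]
wrist_force: [-0.6, 2.5, 3.2]
finger_gap: -0.0
grip_force: 1.6
```

>>> send_rows([
  [-1,[0,-0.45,0],[0,0,0]],
  [-1,[0,-0.45,0],[0,0,0]],
  [-1,[0,-0.45,0],[0,0,0]],
  [-1,[0,-0.45,0],[0,0,0]],
  [-1,[0,-0.45,0],[0,0,0]],
])

```text
time: 22.27
position: [0.5505, 0.1147, 0.2675]
orientation: [-3.141, -0.001, 3.119]
wrist_force: [0.2, 3.0, -0.6]
finger_gap: -0.0
grip_force: 0.6
```

>>> send_rows([
  [-1,[0,-0.4,0.1],[0,0,0]],
  [-1,[0,-0.4,0.1],[0,0,0]],
  [-1,[0,-0.4,0.1],[0,0,0]],
  [-1,[0,-0.4,0.1],[0,0,0]],
  [-1,[0,-0.4,0.1],[0,0,0]],
])

```text
time: 22.68
position: [0.5497, 0.075, 0.2575]
orientation: [-3.141, -0.0, 3.119]
wrist_force: [-0.4, 0.7, 1.5]
finger_gap: -0.0001
grip_force: 0.9
```

>>> send_rows([
  [-1,[0,-0.37,0.15],[0,0,0]],
  [-1,[0,-0.37,0.15],[0,0,0]],
  [-1,[0,-0.37,0.15],[0,0,0]],
  [-1,[0,-0.37,0.15],[0,0,0]],
  [-1,[0,-0.37,0.15],[0,0,0]],
])

```text
time: 23.1
position: [0.5488, 0.0382, 0.2422]
orientation: [-3.141, -0.0, 3.119]
wrist_force: [0.2, 1.0, 0.3]
finger_gap: 0.0003
grip_force: 0.3
```

>>> send_rows([
  [-1,[0,-0.33,0.23],[0,0,0]],
  [-1,[0,-0.33,0.23],[0,0,0]],
  [-1,[0,-0.33,0.23],[0,0,0]],
  [-1,[0,-0.33,0.23],[0,0,0]],
  [-1,[0,-0.33,0.23],[0,0,0]],
])

```text
time: 23.52
position: [0.5481, 0.0053, 0.2191]
orientation: [-3.141, -0.0, 3.119]
wrist_force: [-0.1, 0.5, 1.3]
finger_gap: 0.0001
grip_force: 0.2
```

>>> send_rows([
  [-1,[0,-0.27,0.29],[0,0,0]],
  [-1,[0,-0.27,0.29],[0,0,0]],
  [-1,[0,-0.27,0.29],[0,0,0]],
  [-1,[0,-0.27,0.29],[0,0,0]],
  [-1,[0,-0.27,0.29],[0,0,0]],
])

```text
time: 23.93
position: [0.5475, -0.0215, 0.19]
orientation: [-3.142, -0.0, 3.119]
wrist_force: [0.1, -0.2, -0.6]
finger_gap: -0.0
grip_force: 0.0
```

>>> send_rows([
  [-1,[0,-0.2,0.26],[0,0,0]],
  [-1,[0,-0.2,0.26],[0,0,0]],
  [-1,[0,-0.2,0.26],[0,0,0]],
  [-1,[0,-0.2,0.26],[0,0,0]],
  [-1,[0,-0.2,0.26],[0,0,0]],
])

```text
time: 24.35
position: [0.5472, -0.0414, 0.1642]
orientation: [3.142, 0.0, 3.119]
wrist_force: [-0.3, -0.7, 0.5]
finger_gap: -0.0002
grip_force: 0.0
```

>>> send_rows([
  [-1,[0,0,0.06],[0,0,0]],
  [-1,[0,0,0.06],[0,0,0]],
  [-1,[0,0,0.06],[0,0,0]],
  [-1,[0,0,0.05],[0,0,0]],
  [-1,[0,0,0],[0,0,0]],
])

```text
time: 24.77
position: [0.5472, -0.0408, 0.1601]
orientation: [3.142, 0.0, 3.119]
wrist_force: [0.4, 0.6, -0.3]
finger_gap: -0.0
grip_force: 0.0
```

>>> send_rows([
  [-1,[0,0,0.04],[0,0,0]],
  [-1,[0,0,0.04],[0,0,0]],
  [-1,[0,0,0.04],[0,0,0]],
  [-1,[0,0,0],[0,0,0]],
  [-1,[0,0,0],[0,0,0]],
])

```text
time: 25.18
position: [0.5474, -0.0409, 0.1589]
orientation: [3.141, 0.001, 3.119]
wrist_force: [-7.6, 1.0, 21.7]
finger_gap: -0.0
grip_force: 10.8
```

Firm contact at z = 0.159, the shut height. I retreat upwards and check.

>>> send_rows([
  [-1,[0,0,-0.5],[0,0,0]],
  [-1,[0,0,-1],[0,0,0]],
  [-1,[0,0,-1],[0,0,0]],
  [-1,[0,0,-1],[0,0,0]],
  [-1,[0,0,-1],[0,0,0]],
])

```text
time: 25.6
position: [0.547, -0.0411, 0.249]
orientation: [-3.142, 0.0, 3.119]
wrist_force: [0.7, -0.3, 0.6]
finger_gap: -0.0004
grip_force: 0.0
```

>>> send_rows([
  [-1,[0,0,-1],[0,0,0]],
  [-1,[0,0,-1],[0,0,0]],
  [-1,[0,0,-1],[0,0,0]],
  [-1,[0,0,0],[0,0,0]],
  [-1,[0,0,0],[0,0,0]],
])

```text
time: 26.02
position: [0.5476, -0.041, 0.3088]
orientation: [3.141, 0.002, 3.119]
wrist_force: [0.6, 0.4, -1.0]
finger_gap: 0.0002
grip_force: 0.0
```

```bash
python3 - <<'E'
from h import *
d=env.capture("side");s=env.state();print(s["position"],s["wrist_force"])
for n in["chopsticks","sauce_dish","teacup","cover_edge","handle_tip"]:print(n,[(np.round(r["at"],3).tolist(),round(r["confidence"],2)) for r in env.look_for(n,"side")][:2])
im=d["image"][90:350,150:410,::-1]
cv2.imwrite("pics/s8.png",cv2.resize(im,(600,600),interpolation=cv2.INTER_CUBIC))
E
```

```text
[ 0.5470582  -0.04102547  0.30775436] [-1.06377134  0.13929365  0.00422923]
chopsticks [([0.573, -0.117, 0.008], 0.74)]
sauce_dish [([0.502, -0.178, 0.011], 0.92)]
teacup [([0.623, -0.186, 0.05], 0.65)]
cover_edge [([0.552, -0.041, 0.164], 0.77), ([0.62, -0.186, 0.049], 0.37)]
handle_tip []
```

View pics/s8.png

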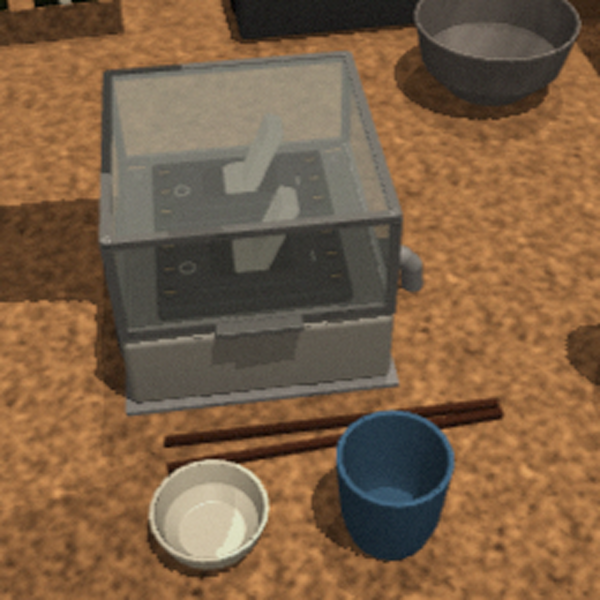

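The cover sits shut with its tab at (260,335). Both handles lean to ON at (265,150) and (280,225), and the bystanders have not moved. I hand in.

```bash
python3 -c "
from plant import env
print(env.sign_off())"
```

```text
the job is handed in; nothing more can be done
None
```

The tripped breaker was pushed to its OFF stop and thrown to ON with at most about 9.5 N read at the wrist, and the cover is shut; the other breaker still shows ON and the things beside the box have not moved, but the wrist force reached about 64 N (limit 120 N) when the fingers jammed on the cover edge, and the hand-in gave no verdict.

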